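# Dry-fit a ceramic lamp column on its mandrel

## Task

Dry-fit the painted ceramic lamp column on the stand's horizontal rod: slide the straight drum on first until it presses against the metal stop collar, then the bulging piece against the drum, then push the domed end cap, open mouth first, onto the rod's end until it presses the whole stack together with no gaps. The ceramic is brittle: feel for each stop, press each piece home with a definite but gentle 5 to 10 N beyond what it takes to slide it, and never press ceramic on ceramic or collar with more than 15 N. Let go of everything, and leave the red cup, the tape roll and the bottle where they stand.

Things in the scene. Friction and masses are not known exactly. Their poses are not given: they have to be found in the camera images.
- stand: Fixed wooden stand, 120 mm tall, with a steel rod, 20 mm diameter, held at its post only. Origin on the bench under the post; x runs level along the rod from post to free end, z up. Rod axis 100 mm above the bench. Base board 150 x 90 x 12 mm. An aluminium stop collar (36 mm diameter) is on the rod: its face, which the drum must touch, lies anywhere from x = 30 to 44 mm; it is not measured.
- rod_tip (a point): Centre of the rod's free end, at x = 150, z = 100 mm in the stand's frame; the last 9 mm taper to 12 mm diameter. Under the rod, 120 to 143 mm from the origin, a sprung brass shoe stands out 4 mm: it clears the bores of drum and bulb, but rubs in the cap's bore, which takes a steady push of about 2 to 5 N and then holds the cap by friction.
- drum: White ceramic drum, a straight cylinder with blue painted lines and dots: 52 mm diameter, 40 mm long, bore 28 mm right through, about 130 g. Origin at its centre, x along the bore; either end may go first. It starts lying level, bore axis 42 mm up, on a plywood cradle 36 mm wide, 20 mm high. Hung free on the rod its axis sits about 4 mm below the rod's.
- bulb: White ceramic barrel-shaped piece, blue lines and dots: 56 mm diameter over its middle 18 mm, narrowing to 41 mm at both ends, 44 mm long, bore 28 mm right through, about 120 g. Origin at its centre, x along the bore; either end may go first. It starts lying level, bore axis 44 mm up, on a like cradle. Hung free on the rod its axis sits about 4 mm below the rod's.
- cap: White ceramic end cap, blue lines and dots: skirt 48 mm diameter, 38 mm long, with a blind bore 22 mm wide, 38 mm deep; a dome and small knob close the other end; 60 mm long in all, about 100 g. Origin on the axis 19 mm behind the open mouth's rim; x points from mouth to dome. It starts lying level, axis 40 mm up, on a like cradle. On the rod its x runs the same way as the stand's x.
- cup: Bystander: open red plastic cup, 72 mm across, 100 mm high, standing; origin under its centre. Leave alone.
- tape: Bystander: roll of paper tape lying flat, 90 mm across, 38 mm high; origin under its centre. Leave alone.
- bottle: Bystander: grey squeeze bottle, 52 mm across, 130 mm high, standing; origin under its centre. Leave alone.
There are look-alikes about, which are no part of the job. What is shaped like the bulb but black is not meant.

How it is judged:
On the way, in this order (a step that is already met when the one before it is completed fails the run):
1. the drum is on the rod and pressed against the collar with over 3 N (x of drum in the frame of stand between 0.047 and 0.0665 m and y of drum in the frame of stand between -0.006 and 0.006 m and z of drum in the frame of stand between 0.09 and 0.106 m and angle between the x axis of drum and the x axis of stand, either way round below 0.15 rad and contact force between drum and stand above 3 N), for 0.1 s.
2. the bulb is on the rod and pressed against the drum with over 3 N (x of drum in the frame of stand between 0.047 and 0.0665 m and y of drum in the frame of stand between -0.006 and 0.006 m and z of drum in the frame of stand between 0.09 and 0.106 m and angle between the x axis of each of drum, bulb and the x axis of stand, either way round below 0.15 rad and x of bulb in the frame of stand between 0.089 and 0.1105 m and y of bulb in the frame of stand between -0.006 and 0.006 m and z of bulb in the frame of stand between 0.09 and 0.106 m and distance between bulb and drum below 0.044 m and contact force between bulb and drum above 3 N), for 0.1 s.
3. the cap is on the rod's end and presses the closed stack against the collar with over 2.5 N (x of drum in the frame of stand between 0.047 and 0.0665 m and y of drum in the frame of stand between -0.006 and 0.006 m and z of drum in the frame of stand between 0.09 and 0.106 m and angle between the x axis of each of drum, bulb, cap and the x axis of stand, either way round below 0.15 rad and x of bulb in the frame of stand between 0.089 and 0.1105 m and y of bulb in the frame of stand between -0.006 and 0.006 m and z of bulb in the frame of stand between 0.09 and 0.106 m and x of cap in the frame of stand between 0.13 and 0.1515 m and y of cap in the frame of stand between -0.006 and 0.006 m and z of cap in the frame of stand between 0.09 and 0.106 m and distance between bulb and drum below 0.044 m and distance between cap and bulb below 0.043 m and contact force between cap and bulb above 2.5 N and contact force between bulb and drum above 2.5 N and contact force between drum and stand above 2.5 N), for 0.1 s.
At the end, for the whole second after the job is handed in: drum, bulb and cap sit on the rod in this order from the collar, within 6 mm sideways of its axis and level within 0.15 rad, the drum in the collar's zone, gaps between drum, bulb and cap at most 2 mm, all at rest and released (x of drum in the frame of stand between 0.047 and 0.0665 m and y of drum in the frame of stand between -0.006 and 0.006 m and z of drum in the frame of stand between 0.09 and 0.106 m and angle between the x axis of each of drum, bulb, cap and the x axis of stand, either way round below 0.15 rad and x of bulb in the frame of stand between 0.089 and 0.1105 m and y of bulb in the frame of stand between -0.006 and 0.006 m and z of bulb in the frame of stand between 0.09 and 0.106 m and x of cap in the frame of stand between 0.13 and 0.1515 m and y of cap in the frame of stand between -0.006 and 0.006 m and z of cap in the frame of stand between 0.09 and 0.106 m and distance between bulb and drum below 0.044 m and distance between cap and bulb below 0.043 m and linear speed of each of drum, bulb, cap below 0.01 m/s); the robot touches nothing.
It fails at once if a ceramic piece is pressed too hard: over 18 N between drum and stand, drum and bulb, bulb and cap, or over 25 N between cap and stand, bulb and stand (contact force between drum and stand above 18 N or contact force between bulb and drum above 18 N or contact force between cap and bulb above 18 N or contact force between any of cap, bulb and stand above 25 N).
It fails at once if a bystander (cup, tape roll or bottle) is shifted by over 20 mm (distance of any of cup, tape, bottle from where it was at the start of the episode above 0.02 m).
It fails at once if the cup or the bottle is tipped (angle between any of cup, bottle's own z axis and vertical above 0.35 rad).
It also fails if it takes over 72 s, if anything falls off the work surface, if the arm or the gripper's body presses on something with over 40 N, if the wrist force passes 120 N, or if a joint passes its speed limit or range.

## Robot

A 6-joint arm with a two-finger parallel gripper is mounted at the origin on the work surface. World frame = base frame: x ahead of the robot, y to its left, z up, the work surface at z = 0. Lengths are in m, angles in rad, forces in N, time in s.
With the tool pointing down it reaches from about 0.3 to 0.775 m from the base axis. Payload 14.6 kg.
Tool frame: the origin (TCP) lies at the very end of the fingers, on their centre line; the grasp point (between the pads) lies 19 mm behind it; z points along the fingers, y is the line along which they close (so a half turn about z gives the same grasp; the last joint's range is limited). The gripper opens to 94 mm and grips with 3 to 60 N. Pads are 16 mm wide; open, the fingers measure 119 mm over their backs; the gripper's body (75 mm by 177 mm) begins 78 mm behind the grasp point.
Start: joints at [1.034, 0.3, 1.521, -0, 1.321, -0.067], TCP at [0.249, 0.49, 0.205] pointing down, gripper open.
Joint ranges: [-3.03, 3.03], [-0.79, 2.21], [0.23, 2.52], [-1.04, 4.18], [0, 3.07], [-2.55, 2.55]. Speed limits (rad/s): [2.22, 2.22, 2.57, 3.14, 3.14, 3.14].

## Interface

Orientations are given as [roll, pitch, yaw] about the fixed x, y, z axes, in that order (R = Rz(yaw) Ry(pitch) Rx(roll)).
In Python, from station import ctrl, cams gives the robot as it stands. The module is installed in compiled form; this text tells all that it offers.
- The arm moves only by the tool arm_command, never from a script. Its argument "plan" is a list that holds one entry, the list of rows, each a list of 7 numbers: the shift along the tool's x, y, z in shares of 0.75 m (1.0 is 0.75 m), then the turn, a rotation vector about the tool's x, y, z in parts of the range, where 1.0 means 4 rad, then the closure, from -1 (fully open) to 1 (shut). A call has 1 to 12 rows; each row is the pose to reach, as a shift and turn from the pose commanded when the call began, along the tool's axes at that moment; what a row does not reach only later rows make up. A row lasts 1/10 s, in which the tool goes at most 50 mm and 8.59 degrees, less where a joint would pass 70% of its speed; a pose out of reach is approached as far as the arm can. No shift or turn number may pass 1 either way. A call with a gripper value outside its range is refused whole. The fingers move at their own pace and stop on an object; "squeeze" is the grip in N (left out, the last holds). Time passes only in rows, so rows that repeat a pose let the fingers close. It gives the time, the measured TCP pose, the force, the opening and the grip force at its end, in the units of the state.
- ctrl.get_obs(): the state, without advancing time (a new reading comes with each control period).
- cams.camera(name): name is "side" or "top"; returns (picture, depth): 400x640x3 uint8, blue, green, red; 400x640 float32, m along the optical axis (not along the pixel's ray), 0 where there is no reading.
- cams.camera_info(name): a dict with "fx", "fy", "cx", "cy" (pixels), "world_to_cam" (4x4, takes a point from world to camera coordinates). Camera axes: x right, y down, z forward; pixel columns grow to the right and rows downward; lengths in m; the calibration is good to about 2 mm. A picture is of the moment at which its call begins. camera_info takes no time and is no camera call.
- ctrl.hand_in(): hands the job in; it is judged then, once.
The state is a dict: "time_s": time; "qpos": joint angles; "joint_vel": joint speeds; "tau": joint torques, N m; "ee_pos": TCP position; "eef_rot": TCP orientation; "force": force on the tool from outside, world axes, zero at the start; "moment": the same for the moment, N m; "grip_width": finger opening in m; "grip_force": force on a finger pad.
Only numpy, scipy, OpenCV 4.12 (cv2) and the standard library are available. Lean on these libraries where they do the work, as an engineer would, in place of code of your own. Each camera call takes 0.05 s, during which the arm holds its last target. There are 200 camera calls.

## Working session

There is one attempt and no reset: what is moved stays moved. The work goes in short steps, Python scripts to look and compute and a tool call to move; the robot and the scene stay as the last step left them, time stands still between calls to the robot, and variables do not carry over. Pictures are saved under pics/ and viewed, at most 10 in all, crops included, and the job is handed in when it is done.

Besides the shell and the picture viewer there is one more tool, called after "Request:" in YAML: its name, and indented under it one key for each argument. arm_command: Moves the arm, as the interface text tells. Its arguments: {"type":"object","properties":{"plan":{"type":"array"},"squeeze":{"type":"number"}},"required":["plan"]}

```bash
mkdir -p pics; cat > h.py <<'E'
import numpy as np, cv2
from station import ctrl, cams
def grab(n):
    im,d=cams.camera(n); i=cams.camera_info(n); return im,d,i
def pts(d,i):
    v,u=np.mgrid[:400,:640]; X=np.stack([(u-i['cx'])/i['fx']*d,(v-i['cy'])/i['fy']*d,d],-1)
    T=np.linalg.inv(i['world_to_cam']); return X@T[:3,:3].T+T[:3,3]
E
python3 - <<'E'
from h import *
o=ctrl.get_obs(); print(o)
for n in('side','top'):
    im,d,i=grab(n); cv2.imwrite(f'pics/{n}0.png',im); np.savez(f'{n}0.npz',im=im,d=d,P=pts(d,i)); print(n,i['fx'],i['cx'],i['cy'],np.round(np.linalg.inv(i['world_to_cam']),3).tolist(), (d==0).mean())
E
```

```text
{'time_s': 0.0, 'qpos': array([ 1.03441987e+00,  3.00475469e-01,  1.52154293e+00, -2.87791404e-05,
        1.32066946e+00, -6.66054630e-02]), 'joint_vel': array([ 0.00157697, -0.0007771 ,  0.00057185, -0.00121167, -0.00077778,
        0.001979  ]), 'tau': array([ 6.73839859e-04, -5.31803262e+01, -3.52740777e+01,  7.08383415e-02,
        2.43534520e-02, -1.26562209e-04]), 'ee_pos': array([0.24886455, 0.49020719, 0.20490006]), 'eef_rot': array([-3.14049803e+00, -4.50785038e-05,  2.67182877e+00]), 'force': array([-0.08253572,  0.04811677,  0.00275198]), 'moment': array([ 0.00215352, -0.01505985,  0.02545019]), 'grip_force': 0.0, 'grip_width': 0.09402643824821366}
side 474.2580948399073 321.9094223410436 193.95772979157664 [[0.959, -0.196, 0.207, 0.365], [-0.284, -0.621, 0.73, -0.827], [-0.014, -0.759, -0.651, 0.801], [0.0, 0.0, 0.0, 1.0]] 0.0039765625
top 494.4158548212269 326.2425401012757 209.31278584633253 [[0.012, -0.996, 0.093, 0.503], [-1.0, -0.01, 0.02, -0.032], [-0.019, -0.093, -0.996, 1.18], [0.0, 0.0, 0.0, 1.0]] 0.00405859375
```

View pics/top0.png

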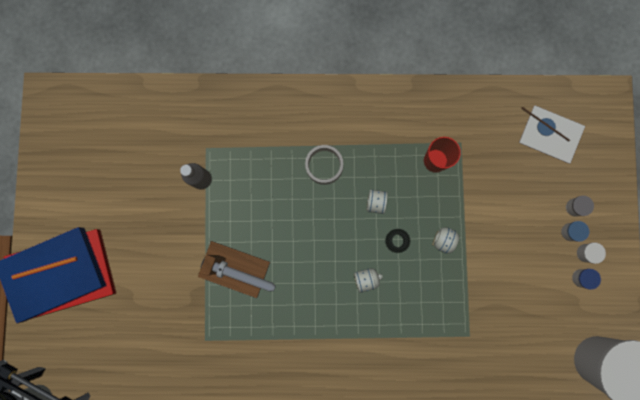

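View pics/side0.png

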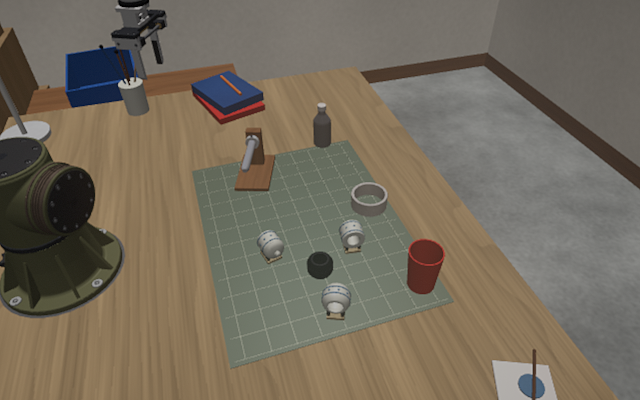

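The top view shows the stand at about (235,270) with its rod tip at (272,287), pieces at (377,201), (447,240) and (368,280, knob at right), and a black decoy at (398,240). The bottle is at (195,176), the tape at (324,164) and the cup at (442,155). Next I measure with depth.

```bash
cat > m.py <<'E'
from h import *
T=np.load('top0.npz'); S=np.load('side0.npz')
def white(im):
    h=cv2.cvtColor(im,cv2.COLOR_BGR2HSV); return (h[...,2]>110)&(h[...,1]<60)
for nm,c in dict(A=(377,201),B=(447,240),C=(370,280)).items():
    for n,D in(('top',T),('side',S)):
        P=D['P'].reshape(-1,3)
        c0=T['P'][c[1],c[0]]
        Q=P[(np.hypot(*(P[:,:2]-c0[:2]).T)<.06)&(P[:,2]>.03)&(P[:,2]<.1)]
        r=cv2.minAreaRect((Q[:,:2]*1000).astype(np.float32)); 
        print(nm,n,len(Q),np.round(Q.mean(0),4),'zmax',np.round(np.percentile(Q[:,2],[50,99]),4),'rect',np.round(r[0],1),np.round(r[1],1),round(r[2],1))
# rod
for n,D in(('top',T),('side',S)):
    P=D['P'].reshape(-1,3); c0=T['P'][278,245]
    Q=P[(np.hypot(*(P[:,:2]-c0[:2]).T)<.13)&(P[:,2]>.085)&(P[:,2]<.17)]
    R=Q[(Q[:,2]<.114)]
    r=cv2.minAreaRect((Q[:,:2]*1000).astype(np.float32)); print(n,len(Q),np.round(c0,3),'rect',np.round(r,1) if 0 else r, 'zmax',Q[:,2].max())
    np.save(f'rod_{n}.npy',Q)
    b=D['P'].reshape(-1,3); b=b[(np.hypot(*(b[:,:2]-c0[:2]).T)<.13)&(b[:,2]>.007)]
    print(' base',cv2.minAreaRect((b[:,:2]*1000).astype(np.float32)))
t=cv2.resize(T['im'][180:310,190:320],None,fx=3.0,fy=3.0,interpolation=cv2.INTER_CUBIC)
u=cv2.resize(T['im'][180:310,345:475],None,fx=3,fy=3,interpolation=cv2.INTER_CUBIC)
cv2.imwrite('pics/crop1.png',np.hstack([t,u]))
E
python3 m.py
```

```text
A top 406 [ 0.6258 -0.1253  0.0616] zmax [0.0635 0.0709] rect [ 627.7 -126.2] [40.1 51.7] 82.6
A side 491 [ 0.626  -0.1328  0.0556] zmax [0.0601 0.0704] rect [ 629.  -126.2] [44.8 52.4] 82.9
B top 472 [ 0.5396 -0.2812  0.063 ] zmax [0.0653 0.0738] rect [ 540.3 -283.8] [44.5 55.3] 68.7
B side 624 [ 0.5393 -0.2924  0.0611] zmax [0.0651 0.0743] rect [ 541.8 -285.2] [45.2 55.9] 66.7
C top 478 [ 0.4498 -0.1046  0.0574] zmax [0.0589 0.0664] rect [ 450.2 -109.2] [47.5 59.8] 14.8
C side 552 [ 0.4474 -0.1134  0.0546] zmax [0.057  0.0663] rect [ 449.3 -109.6] [46.3 61.8] 14.5
top 894 [0.452 0.163 0.108] rect ((458.4602355957031, 177.9114990234375), (166.09652709960938, 40.25996398925781), 71.70755004882812) zmax 0.12483680509593498
 base ((446.2632141113281, 167.87242126464844), (245.31649780273438, 215.40968322753906), 67.38803100585938)
side 512 [0.452 0.163 0.108] rect ((460.18475341796875, 175.62457275390625), (166.13865661621094, 40.36174011230469), 72.91960144042969) zmax 0.12402244550731012
 base ((460.6404724121094, 183.06300354003906), (217.05552673339844, 159.4373321533203), 46.05446243286133)
```

View pics/crop1.png

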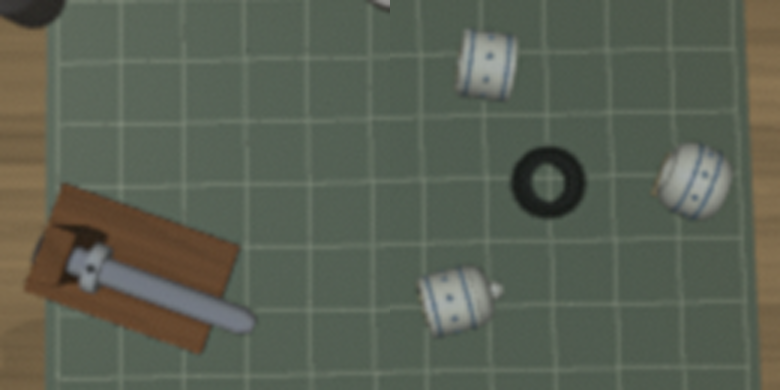

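The crop confirms A is the drum, B the bulb and C the cap, with its knob pointing right and slightly up. The rod has its collar at crop pixel (92,268) and its tip at (252,322). Next I fit the rod line and compute the first move.

```bash
cat >> h.py <<'E'
def go(x,y,z,yaw,frm=None):
    """shift/turn in tool axes (mm, rad) from measured pose to tool-down pose"""
    from scipy.spatial.transform import Rotation as R
    o=ctrl.get_obs(); A=R.from_euler('xyz',o['eef_rot']); B=R.from_euler('xyz',[np.pi,0,np.radians(yaw)])
    p=A.inv().apply(np.array([x,y,z])-o['ee_pos'])*1000
    print('shift',np.round(p,1),'turn',np.round((A.inv()*B).as_rotvec(),4),'force',np.round(o['force'],1),'t',o['time_s'],'w',round(o['grip_width'],4),'pos',np.round(o['ee_pos'],4),'rpy',np.round(o['eef_rot'],4))
E
python3 - <<'E'
from h import *
for n in('top','side'):
    Q=np.load(f'rod_{n}.npy')*1000
    a=np.radians(-107.7); o=np.array([440,172.])
    for k in range(4):
        d=np.array([np.cos(a),np.sin(a)]); nn=np.array([-d[1],d[0]])
        s=(Q[:,:2]-o)@d; t=(Q[:,:2]-o)@nn
        tip=np.percentile(s,99.7)
        rows=[]
        for b in np.arange(tip-95,tip-14,4):
            m=(abs(s-b)<3)&(Q[:,2]<115)
            if m.sum()>5:
                w=t[m]; z=Q[m,2]
                rows.append((b,(w.min()+w.max())/2,w.max()-w.min(),z.max(), (w[z>z.max()-2]).mean()))
        rows=np.array(rows); p=np.polyfit(rows[:,0],rows[:,1],1); q=np.polyfit(rows[:,0],rows[:,4],1)
        a+=np.arctan(p[0] if n=='top' else q[0])
    print(n,'deg',np.degrees(a),'off',p,q,'tip s',tip,'width',rows[:,2].round(1),'zmax',rows[:,3].round(1))
    d=np.array([np.cos(a),np.sin(a)]); nn=np.array([-d[1],d[0]]); 
    print(' tip',o+tip*d+nn*np.polyval(p,tip), o+tip*d+nn*np.polyval(q,tip))
    for b in np.arange(tip-152,tip-90,3):
        m=abs(s-b)<2
        if m.sum(): print(round(tip-b),m.sum(),Q[m,2].max().round(1),(t[m].max()-t[m].min()).round(1),end=' | ')
    print()
go(.6283,-.1262,.2,82.7)
E
```

```text
top deg -108.69980525082399 off [-1.07658501e-07  1.49833458e+01] [-0.01773381 15.60828513] tip s 71.18647209008233 width [18.2 19.2 19.5 19.2 18.3 18.7 18.6 20.  18.2 19.7 19.1 19.  18.1 18.3
 18.9 19.8 19.8 19.6 17.7 18.7 18.2] zmax [114.3 112.1 111.9 111.8 111.8 113.6 113.  111.3 113.7 112.7 110.7 110.7
 111.5 113.  111.9 111.1 113.4 112.3 112.5 113.9 112.3]
 tip [431.36930971  99.76755981] [430.76550026  99.97193574]
152 39 124.8 39.2 | 149 37 124.8 38.5 | 146 33 124.3 38.7 | 143 42 124.3 40.3 | 140 69 123.4 39.4 | 137 23 123.4 31.5 | 134 14 111.8 18.8 | 131 15 111.4 16.7 | 128 10 116.1 18.5 | 125 27 121.7 34.5 | 122 29 121.3 34.3 | 119 33 120.9 34.1 | 116 44 117.7 32.6 | 113 16 113.1 17.9 | 110 18 111.2 19.0 | 107 16 111.6 17.5 | 104 15 115.7 18.2 | 101 15 111.3 18.1 | 98 17 111.8 16.5 | 95 18 114.3 18.2 | 92 19 112.1 18.6 | 
side deg -108.79335694813547 off [3.10794927e-03 1.66238261e+01] [-1.50200225e-07  1.63106968e+01] tip s 72.92247188207241 width [18.1 18.3 16.5 17.9 15.2 15.5 15.  16.2 17.1 17.5 17.1 17.8 17.  17.
 14.2 17.5 17.9 16.7 17.2 16.7 16.5] zmax [110.5 112.9 112.2 110.8 110.8 111.8 112.3 112.3 110.8 113.1 113.1 110.7
 111.3 112.9 111.  114.2 114.2 112.  110.8 112.4 112.4]
 tip [432.459703    97.53679424] [431.94870083  97.71068746]
152 22 123.7 39.5 | 149 19 122.8 39.7 | 146 29 122.0 39.6 | 143 63 122.0 39.0 | 140 25 122.9 39.6 | 137 3 121.4 10.9 | 131 3 116.7 28.2 | 128 8 121.4 16.3 | 125 15 120.3 35.1 | 122 40 123.1 35.6 | 119 51 123.1 34.6 | 116 21 120.8 30.7 | 113 11 120.8 19.6 | 110 8 111.6 15.2 | 107 5 112.0 18.2 | 104 11 113.5 14.5 | 101 10 113.5 17.5 | 98 5 110.5 15.4 | 95 4 110.5 6.9 | 92 11 112.9 18.3 | 
shift [-617.4 -377.9    5.3] turn [-9.0000e-04  5.0000e-04  1.2284e+00] force [0.3 0.  0.4] t 0.1 w 0.0938 pos [0.2489 0.4902 0.205 ] rpy [-3.1406e+00 -1.0000e-04  2.6718e+00]
```

The manual's scale: shifts go in shares of 0.75 m and turns go in shares of 4 rad. Converting my numbers, -617 mm is -0.8227, -378 mm is -0.504, 1.228 rad is 0.307.

Request:
arm_command:
  plan:
    - [[-0.8227,-0.504,0.0067,0,0,0.307,-1],[-0.8227,-0.504,0.0067,0,0,0.307,-1],[-0.8227,-0.504,0.0067,0,0,0.307,-1],[-0.8227,-0.504,0.0067,0,0,0.307,-1],[-0.8227,-0.504,0.0067,0,0,0.307,-1],[-0.8227,-0.504,0.0067,0,0,0.307,-1],[-0.8227,-0.504,0.0067,0,0,0.307,-1],[-0.8227,-0.504,0.0067,0,0,0.307,-1],[-0.8227,-0.504,0.0067,0,0,0.307,-1],[-0.8227,-0.504,0.0067,0,0,0.307,-1],[-0.8227,-0.504,0.0067,0,0,0.307,-1],[-0.8227,-0.504,0.0067,0,0,0.307,-1]]
  squeeze: 10

```text
time_s: 1.3
ee_pos: [0.5639, -0.0227, 0.2011]
eef_rot: [-3.141, -0.0, 1.444]
force: [0.2, 1.0, 0.2]
grip_width: 0.094
grip_force: 0.0
```

```bash
python3 -c "
from h import *
go(.6283,-.1262,.12,82.7)"
```

```text
shift [-94.5  77.   81. ] turn [-0.0004 -0.      0.0002] force [0.2 1.  0.2] t 1.3 w 0.094 pos [ 0.5639 -0.0227  0.2011] rpy [-3.1412 -0.      1.4436]
```

Converted, -94 mm is -0.1253, 80 mm is 0.1067.

Request:
arm_command:
  plan:
    - [[-0.1253,0.1027,0.08,0,0,0,-1],[-0.1253,0.1027,0.08,0,0,0,-1],[-0.1253,0.1027,0.1067,0,0,0,-1],[-0.1253,0.1027,0.1067,0,0,0,-1],[-0.1253,0.1027,0.1067,0,0,0,-1],[-0.1253,0.1027,0.1067,0,0,0,-1],[-0.1253,0.1027,0.1067,0,0,0,-1]]

```text
time_s: 2.0
ee_pos: [0.6281, -0.1228, 0.1232]
eef_rot: [3.139, 0.0, 1.445]
force: [-0.3, -0.1, -0.2]
grip_width: 0.0937
grip_force: 0.0
```

```bash
python3 -c "
from h import *
go(.6283,-.1262,.023,82.7)"
```

```text
shift [ -3.4   0.4 100.2] turn [0.0025 0.0003 0.0016] force [-0.3 -0.1 -0.2] t 2.0 w 0.0937 pos [ 0.6281 -0.1228  0.1232] rpy [3.139e+00 3.000e-04 1.445e+00]
```

Converted, 100 mm is 0.1333, 80 mm is 0.1067.

Request:
arm_command:
  plan:
    - [[-0.004,0,0.0667,0,0,0,-1],[-0.004,0,0.1067,0,0,0,-1],[-0.004,0,0.1333,0,0,0,-1],[-0.004,0,0.1333,0,0,0,-1],[-0.004,0,0.1333,0,0,0,-1],[-0.004,0,0.1333,0,0,0,1],[-0.004,0,0.1333,0,0,0,1],[-0.004,0,0.1333,0,0,0,1],[-0.004,0,0.1333,0,0,0,1],[-0.004,0,0.1333,0,0,0,1],[-0.004,0,0.1333,0,0,0,1],[-0.004,0,0.1333,0,0,0,1]]
  squeeze: 10

```text
time_s: 3.2
ee_pos: [0.6277, -0.1267, 0.0215]
eef_rot: [3.141, 0.0, 1.444]
force: [2.0, 1.1, 0.7]
grip_width: 0.0503
grip_force: 10.0
```

```bash
python3 -c "
from h import *
go(.6283,-.1262,.023,82.7)"
```

```text
shift [ 0.6  0.5 -1.5] turn [0.0009 0.0001 0.0004] force [2.  1.1 0.7] t 3.2 w 0.0503 pos [ 0.6277 -0.1267  0.0215] rpy [3.1407e+00 1.0000e-04 1.4438e+00]
```

```bash
python3 -c "
from h import *
go(.4214,.0686,.0795,71.3)"
```

```text
shift [ 167.6 -229.3  -58.2] turn [ 0.0009 -0.      0.1993] force [2.  1.1 0.7] t 3.2 w 0.0503 pos [ 0.6277 -0.1267  0.0215] rpy [3.1407e+00 1.0000e-04 1.4438e+00]
```

Converted, -229 mm is -0.3053, -220 mm is -0.2933, 0.199 rad is 0.0498.

Request:
arm_command:
  plan:
    - [[0,0,-0.04,0,0,0,1],[0,0,-0.0773,0,0,0,1],[0.04,-0.0533,-0.0773,0,0,0.025,1],[0.08,-0.1067,-0.0773,0,0,0.0498,1],[0.12,-0.16,-0.0773,0,0,0.0498,1],[0.1533,-0.2133,-0.0773,0,0,0.0498,1],[0.1867,-0.26,-0.0773,0,0,0.0498,1],[0.2133,-0.2933,-0.0773,0,0,0.0498,1],[0.224,-0.3053,-0.0773,0,0,0.0498,1],[0.224,-0.3053,-0.0773,0,0,0.0498,1],[0.224,-0.3053,-0.0773,0,0,0.0498,1],[0.224,-0.3053,-0.0773,0,0,0.0498,1]]

```text
time_s: 4.4
ee_pos: [0.4223, 0.0683, 0.0792]
eef_rot: [3.142, 0.0, 1.244]
force: [-0.2, 0.8, -2.2]
grip_width: 0.0506
grip_force: 10.0
```

```bash
python3 - <<'E'
from h import *
go(.4214,.0686,.0795,71.3)
im,d,i=grab('side'); im2,d2,i2=grab('top')
np.savez('top1.npz',im=im2,d=d2,P=pts(d2,i2))
a=cv2.resize(im[110:250,190:330],(560,560)); 
cv2.imwrite('pics/ins1.png',a)
E
```

```text
shift [ 0.  -0.9 -0.3] turn [ 0.0001  0.0001 -0.0006] force [-0.2  0.8 -2.2] t 4.4 w 0.0506 pos [0.4223 0.0683 0.0792] rpy [3.1415e+00 1.0000e-04 1.2438e+00]
```

View pics/ins1.png

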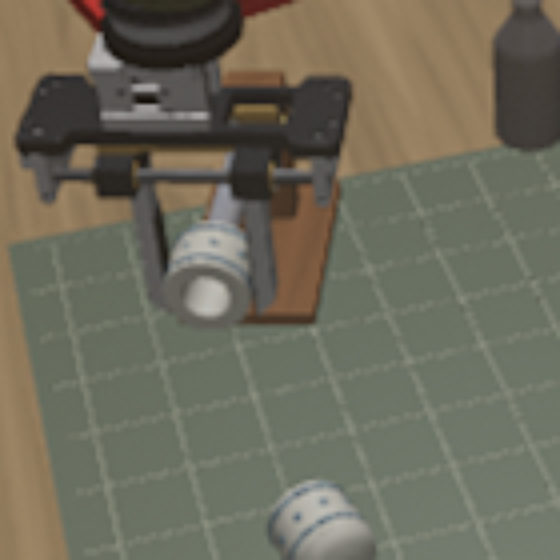

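The drum is held level in front of the rod tip (crop about (208,290)) and looks aligned.

Converted, 60 mm is 0.08, 56 mm is 0.0747.

Request:
arm_command:
  plan:
    - [[0,-0.0013,0,0,0,0,1],[0.0107,-0.0013,0,0,0,0,1],[0.0187,-0.0013,0,0,0,0,1],[0.0267,-0.0013,0,0,0,0,1],[0.0347,-0.0013,0,0,0,0,1],[0.044,-0.0013,0,0,0,0,1],[0.0533,-0.0013,0,0,0,0,1],[0.064,-0.0013,0,0,0,0,1],[0.0747,-0.0013,0,0,0,0,1],[0.08,-0.0013,0,0,0,0,1],[0.08,-0.0013,0,0,0,0,1]]

```text
time_s: 5.6
ee_pos: [0.4398, 0.1266, 0.0792]
eef_rot: [-3.142, 0.0, 1.245]
force: [-0.1, 0.1, -2.2]
grip_width: 0.0504
grip_force: 10.0
```

Converted, 3 mm is 0.004, 2.5 mm is 0.0033.

Request:
arm_command:
  plan:
    - [[0,0.0013,0,0,0,0,1],[0,0.0027,0,0,0,0,1],[0,0.0033,0,0,0,0,1],[0,0.004,0,0,0,0,1],[0,0.004,0,0,0,0,1]]

```text
time_s: 6.1
ee_pos: [0.4425, 0.125, 0.0792]
eef_rot: [-3.141, 0.0, 1.245]
force: [0.0, 0.4, -2.5]
grip_width: 0.0503
grip_force: 10.0
```

Converted, -6 mm is -0.008, -5.5 mm is -0.0073.

Request:
arm_command:
  plan:
    - [[0,-0.0027,0,0,0,0,1],[0,-0.0053,0,0,0,0,1],[0,-0.0067,0,0,0,0,1],[0,-0.0073,0,0,0,0,1],[0,-0.008,0,0,0,0,1],[0,-0.008,0,0,0,0,1]]

```text
time_s: 6.7
ee_pos: [0.4369, 0.1272, 0.0793]
eef_rot: [3.142, -0.0, 1.245]
force: [0.9, -0.7, -3.4]
grip_width: 0.05
grip_force: 10.0
```

Converted, 7.5 mm is 0.01, 7 mm is 0.0093.

Request:
arm_command:
  plan:
    - [[0,0.004,0,0,0,0,1],[0,0.008,0,0,0,0,1],[0,0.0093,0,0,0,0,1],[0,0.01,0,0,0,0,1],[0,0.01,0,0,0,0,1]]

```text
time_s: 7.2
ee_pos: [0.444, 0.1247, 0.0792]
eef_rot: [-3.141, 0.0, 1.245]
force: [-0.2, 0.8, -3.3]
grip_width: 0.0505
grip_force: 10.0
```

Request:
arm_command:
  plan:
    - [[0,-0.0049,0,0,0,0,1],[0.0107,-0.0049,0,0,0,0,1],[0.024,-0.0049,0,0,0,0,1],[0.0373,-0.0049,0,0,0,0,1],[0.0507,-0.0049,0,0,0,0,1],[0.0613,-0.0049,0,0,0,0,1],[0.0667,-0.0049,0,0,0,0,1],[0.0693,-0.0049,0,0,0,0,1],[0.072,-0.0049,0,0,0,0,1],[0.0747,-0.0049,0,0,0,0,1],[0.0773,-0.0049,0,0,0,0,1],[0.0773,-0.0049,0,0,0,0,1]]

```text
time_s: 8.4
ee_pos: [0.4592, 0.1809, 0.0793]
eef_rot: [3.142, -0.0, 1.245]
force: [0.1, 0.6, -1.0]
grip_width: 0.0507
grip_force: 10.0
```

Converted, 5 mm is 0.0067, 4 mm is 0.0053.

Request:
arm_command:
  plan:
    - [[0.0013,0,0,0,0,0,1],[0.0027,0,0,0,0,0,1],[0.004,0,0,0,0,0,1],[0.0053,0,0,0,0,0,1],[0.0067,0,0,0,0,0,1],[0.0067,0,0,0,0,0,1]]

```text
time_s: 9.0
ee_pos: [0.4607, 0.1857, 0.0793]
eef_rot: [3.142, -0.0, 1.245]
force: [0.5, -0.7, -1.4]
grip_width: 0.0505
grip_force: 10.0
```

Converted, 2 mm is 0.0027, 1.4 mm is 0.0019.

Request:
arm_command:
  plan:
    - [[0.0009,0,0,0,0,0,1],[0.0019,0,0,0,0,0,1],[0.0027,0,0,0,0,0,1],[0.0027,0,0,0,0,0,1]]

```text
time_s: 9.4
ee_pos: [0.4613, 0.1876, 0.0793]
eef_rot: [-3.142, 0.0, 1.245]
force: [-0.0, 0.2, -1.8]
grip_width: 0.0502
grip_force: 10.0
```

Converted, 2 mm is 0.0027, 1.4 mm is 0.0019.

Request:
arm_command:
  plan:
    - [[0.0009,0,0,0,0,0,1],[0.0019,0,0,0,0,0,1],[0.0027,0,0,0,0,0,1],[0.0027,0,0,0,0,0,1]]

```text
time_s: 9.8
ee_pos: [0.462, 0.1895, 0.0793]
eef_rot: [3.142, -0.0, 1.245]
force: [0.2, 0.9, -1.5]
grip_width: 0.0505
grip_force: 10.0
```

Converted, 2 mm is 0.0027, 1.4 mm is 0.0019.

Request:
arm_command:
  plan:
    - [[0.0009,0,0,0,0,0,1],[0.0019,0,0,0,0,0,1],[0.0027,0,0,0,0,0,1],[0.0027,0,0,0,0,0,1]]

```text
time_s: 10.2
ee_pos: [0.4624, 0.1908, 0.0793]
eef_rot: [-3.141, 0.001, 1.245]
force: [-2.5, -5.0, 0.9]
grip_width: 0.0507
grip_force: 10.0
```

Converted, 0.3 mm is 0.0004.

Request:
arm_command:
  plan:
    - [[0.0004,0,0,0,0,0,1],[0.0004,0,0,0,0,0,1]]

```text
time_s: 10.4
ee_pos: [0.4624, 0.1908, 0.0793]
eef_rot: [-3.141, 0.002, 1.245]
force: [-2.3, -8.3, 2.1]
grip_width: 0.0505
grip_force: 10.0
```

Converted, -120 mm is -0.16, -100 mm is -0.1333.

Request:
arm_command:
  plan:
    - [[0.0004,0,0,0,0,0,-1],[0.0004,0,0,0,0,0,-1],[0.0004,0,0,0,0,0,-1],[0.0004,0,0,0,0,0,-1],[0,0,-0.0533,0,0,0,-1],[0,0,-0.1067,0,0,0,-1],[0,0,-0.16,0,0,0,-1],[-0.0267,0,-0.16,0,0,0,-1],[-0.08,0,-0.16,0,0,0,-1],[-0.1333,0,-0.16,0,0,0,-1]]

```text
time_s: 11.4
ee_pos: [0.4301, 0.0961, 0.1994]
eef_rot: [3.141, -0.0, 1.246]
force: [0.6, -0.2, 1.0]
grip_width: 0.0937
grip_force: 0.0
```

```bash
python3 - <<'E'
from h import *
go(.541,-.2845,.13,67.7)
E
```

```text
shift [-325.4  226.5   69.4] turn [ 0.0003 -0.0002  0.0646] force [ 0.6 -0.2  1. ] t 11.4 w 0.0937 pos [0.4301 0.0961 0.1994] rpy [ 3.1413e+00 -2.0000e-04  1.2462e+00]
```

Converted, -325 mm is -0.4333, 226 mm is 0.3013, 0.065 rad is 0.0163.

Request:
arm_command:
  plan:
    - [[-0.0533,0.0373,0.0133,0,0,0.0163,-1],[-0.1067,0.0747,0.0267,0,0,0.0163,-1],[-0.16,0.112,0.04,0,0,0.0163,-1],[-0.2133,0.1493,0.0533,0,0,0.0163,-1],[-0.2667,0.1867,0.0667,0,0,0.0163,-1],[-0.32,0.224,0.08,0,0,0.0163,-1],[-0.3733,0.2613,0.0907,0,0,0.0163,-1],[-0.4133,0.2867,0.092,0,0,0.0163,-1],[-0.4333,0.3013,0.092,0,0,0.0163,-1],[-0.4333,0.3013,0.092,0,0,0.0163,-1],[-0.4333,0.3013,0.092,0,0,0.0163,-1]]

```text
time_s: 12.5
ee_pos: [0.5405, -0.283, 0.13]
eef_rot: [-3.141, -0.0, 1.18]
force: [-0.6, 0.4, -0.7]
grip_width: 0.0942
grip_force: 0.0
```

```bash
python3 - <<'E'
from h import *
im,d,i=grab('top'); P=pts(d,i)*1000
np.savez('top2.npz',im=im,d=d,P=P)
Q=P.reshape(-1,3); tip=np.array([431.7,98.9]); u=np.array([np.cos(np.radians(-108.7)),np.sin(np.radians(-108.7))]); n=np.array([-u[1],u[0]])
s=150+(Q[:,:2]-tip)@u; t=(Q[:,:2]-tip)@n
for b in range(10,152,4):
    m=(abs(s-b)<2.1)&(abs(t)<45)&(Q[:,2]>90)&(Q[:,2]<140)
    if m.sum(): print(b,m.sum(),Q[m,2].max().round(1),t[m].min().round(1),t[m].max().round(1),end=' | ')
print(); go(.541,-.2845,.025,67.7)
E
```

```text
10 62 124.4 -18.6 18.6 | 14 20 110.1 -9.9 9.0 | 18 14 111.5 -8.2 8.0 | 22 13 119.0 -18.1 12.0 | 26 31 122.2 -18.9 16.9 | 30 32 122.6 -17.4 16.4 | 34 35 123.3 -24.8 24.7 | 38 42 123.5 -24.5 24.5 | 42 54 125.2 -25.5 24.9 | 46 41 123.2 -25.7 24.5 | 50 46 125.0 -24.4 25.2 | 54 48 125.0 -25.7 25.1 | 58 45 123.4 -24.2 23.9 | 62 46 124.2 -24.4 24.7 | 66 46 123.1 -25.4 25.0 | 70 54 125.6 -26.5 25.0 | 74 49 122.8 -23.8 22.4 | 78 20 112.2 -9.9 8.6 | 82 18 111.2 -11.0 7.9 | 86 17 111.9 -9.2 9.2 | 90 17 111.9 -10.7 8.1 | 94 16 111.9 -9.2 8.6 | 98 19 113.5 -10.3 8.5 | 102 18 110.6 -8.5 8.2 | 106 18 110.8 -9.8 8.9 | 110 19 113.5 -11.0 8.4 | 114 19 111.8 -10.7 8.9 | 118 19 111.0 -9.7 8.9 | 122 17 110.0 -10.7 7.8 | 126 18 111.2 -9.3 8.7 | 130 19 112.2 -10.0 9.0 | 134 18 113.7 -8.3 8.0 | 138 18 112.0 -9.8 9.0 | 142 18 110.1 -10.9 7.8 | 146 13 108.8 -6.8 6.8 | 150 7 106.5 -5.4 3.9 | 
shift [ -1.6   1.2 105.2] turn [-0.0004 -0.0002 -0.0013] force [-0.3  0.4  0.4] t 12.55 w 0.0939 pos [ 0.5406 -0.2826  0.1302] rpy [-3.1412e+00 -2.0000e-04  1.1802e+00]
```

Converted, 104 mm is 0.1387, -1.6 mm is -0.0021.

Request:
arm_command:
  plan:
    - [[-0.0021,0.0013,0.0533,0,0,0,-1],[-0.0021,0.0013,0.1,0,0,0,-1],[-0.0021,0.0013,0.1387,0,0,0,-1],[-0.0021,0.0013,0.1387,0,0,0,-1],[-0.0021,0.0013,0.1387,0,0,0,-1],[-0.0021,0.0013,0.1387,0,0,0,1],[-0.0021,0.0013,0.1387,0,0,0,1],[-0.0021,0.0013,0.1387,0,0,0,1],[-0.0021,0.0013,0.1387,0,0,0,1],[-0.0021,0.0013,0.1387,0,0,0,1],[-0.0021,0.0013,0.1387,0,0,0,1],[-0.0021,0.0013,0.1387,0,0,0,1]]
  squeeze: 10

```text
time_s: 13.75
ee_pos: [0.5411, -0.2854, 0.0264]
eef_rot: [3.141, 0.0, 1.18]
force: [-0.4, 0.2, 1.8]
grip_width: 0.0545
grip_force: 10.0
```

```bash
python3 -c "
from h import *
L=np.array([.4406,.1263])-np.array([.3206,.9472])*.060
print(L); go(*L,.08,71.3)"
```

```text
[0.421364 0.069468]
shift [ 282.4 -245.9  -53.6] turn [ 0.0002  0.     -0.0647] force [-0.4  0.2  1.8] t 13.75 w 0.0545 pos [ 0.5411 -0.2854  0.0264] rpy [3.1414 0.     1.1798]
```

Converted, 282 mm is 0.376, -100 mm is -0.1333, -0.065 rad is -0.0163.

Request:
arm_command:
  plan:
    - [[0,0,-0.0533,0,0,0,1],[0.0133,-0.012,-0.1067,0,0,0,1],[0.06,-0.052,-0.1067,0,0,-0.0163,1],[0.1067,-0.0933,-0.1067,0,0,-0.0163,1],[0.1533,-0.1333,-0.1067,0,0,-0.0163,1],[0.2,-0.1733,-0.1067,0,0,-0.0163,1],[0.2467,-0.2133,-0.1067,0,0,-0.0163,1],[0.2933,-0.2533,-0.1067,0,0,-0.0163,1],[0.3333,-0.2893,-0.0933,0,0,-0.0163,1],[0.3627,-0.316,-0.08,0,0,-0.0163,1],[0.376,-0.328,-0.0747,0,0,-0.0163,1],[0.376,-0.328,-0.0747,0,0,-0.0163,1]]

```text
time_s: 14.95
ee_pos: [0.4202, 0.0704, 0.0818]
eef_rot: [-3.14, 0.0, 1.247]
force: [0.0, -0.9, -1.0]
grip_width: 0.0545
grip_force: 10.0
```

```bash
python3 -c "
from h import *
L=np.array([.4406,.1263])-np.array([.3206,.9472])*.060
go(*L,.0824,71.3)"
```

```text
shift [-0.5  1.4 -0.6] turn [-0.0011  0.0004  0.0026] force [ 0.  -0.9 -1. ] t 14.95 w 0.0545 pos [0.4202 0.0704 0.0818] rpy [-3.1405e+00  4.0000e-04  1.2471e+00]
```

Converted, 78 mm is 0.104, 74 mm is 0.0987, 0.0026 rad is 0.0007.

Request:
arm_command:
  plan:
    - [[0,0.0016,0,0,0,0.0007,1],[0.0107,0.0016,0,0,0,0.0007,1],[0.02,0.0016,0,0,0,0.0007,1],[0.0293,0.0016,0,0,0,0.0007,1],[0.04,0.0016,0,0,0,0.0007,1],[0.0533,0.0016,0,0,0,0.0007,1],[0.0667,0.0016,0,0,0,0.0007,1],[0.08,0.0016,0,0,0,0.0007,1],[0.0907,0.0016,0,0,0,0.0007,1],[0.0987,0.0016,0,0,0,0.0007,1],[0.104,0.0016,0,0,0,0.0007,1],[0.104,0.0016,0,0,0,0.0007,1]]

```text
time_s: 16.15
ee_pos: [0.4472, 0.143, 0.0823]
eef_rot: [-3.142, 0.0, 1.243]
force: [-0.2, -0.4, -1.7]
grip_width: 0.0544
grip_force: 10.0
```

Converted, 5 mm is 0.0067, 4.6 mm is 0.0061.

Request:
arm_command:
  plan:
    - [[0.0013,0,0,0,0,0,1],[0.0027,0,0,0,0,0,1],[0.004,0,0,0,0,0,1],[0.0053,0,0,0,0,0,1],[0.0061,0,0,0,0,0,1],[0.0067,0,0,0,0,0,1],[0.0067,0,0,0,0,0,1]]

```text
time_s: 16.85
ee_pos: [0.4488, 0.1474, 0.0823]
eef_rot: [-3.142, 0.0, 1.242]
force: [-0.7, 0.7, -0.6]
grip_width: 0.0549
grip_force: 10.0
```

Request:
arm_command:
  plan:
    - [[0.0007,0,0,0,0,0,1],[0.0013,0,0,0,0,0,1],[0.0017,0,0,0,0,0,1],[0.0017,0,0,0,0,0,1]]

```text
time_s: 17.25
ee_pos: [0.4492, 0.1487, 0.0823]
eef_rot: [-3.142, -0.0, 1.242]
force: [0.2, 0.1, -0.6]
grip_width: 0.0544
grip_force: 10.0
```

Converted, 1.5 mm is 0.002, 1 mm is 0.0013.

Request:
arm_command:
  plan:
    - [[0.0007,0,0,0,0,0,1],[0.0013,0,0,0,0,0,1],[0.002,0,0,0,0,0,1],[0.002,0,0,0,0,0,1]]

```text
time_s: 17.65
ee_pos: [0.4497, 0.1501, 0.0823]
eef_rot: [3.142, -0.0, 1.242]
force: [-0.4, 0.4, -0.7]
grip_width: 0.0549
grip_force: 10.0
```

Converted, 1.5 mm is 0.002, 1 mm is 0.0013.

Request:
arm_command:
  plan:
    - [[0.0007,0,0,0,0,0,1],[0.0013,0,0,0,0,0,1],[0.002,0,0,0,0,0,1],[0.002,0,0,0,0,0,1]]

```text
time_s: 18.05
ee_pos: [0.4499, 0.1508, 0.0822]
eef_rot: [-3.141, 0.002, 1.242]
force: [-2.4, -7.4, 1.3]
grip_width: 0.0545
grip_force: 10.0
```

Converted, -120 mm is -0.16, -110 mm is -0.1467.

Request:
arm_command:
  plan:
    - [[0,0,0,0,0,0,1],[0,0,0,0,0,0,1],[0,0,0,0,0,0,-1],[0,0,0,0,0,0,-1],[0,0,0,0,0,0,-1],[0,0,0,0,0,0,-1],[0,0,-0.0533,0,0,0,-1],[0,0,-0.1067,0,0,0,-1],[0,0,-0.16,0,0,0,-1],[-0.04,0,-0.16,0,0,0,-1],[-0.0933,0,-0.16,0,0,0,-1],[-0.1467,0,-0.16,0,0,0,-1]]

```text
time_s: 19.25
ee_pos: [0.414, 0.0465, 0.2024]
eef_rot: [3.141, -0.0, 1.244]
force: [0.3, -0.6, -0.6]
grip_width: 0.0936
grip_force: 0.0
```

```bash
python3 - <<'E'
from h import *
go(.4469,-.0988,.13,104.7)
E
```

```text
shift [-127.1   77.8   72.5] turn [ 5.000e-04 -0.000e+00 -5.839e-01] force [ 0.3 -0.6 -0.6] t 19.25 w 0.0936 pos [0.414  0.0465 0.2024] rpy [ 3.1411e+00 -2.0000e-04  1.2435e+00]
```

Converted, -127 mm is -0.1693, -120 mm is -0.16, -0.584 rad is -0.146.

Request:
arm_command:
  plan:
    - [[-0.0467,0.0267,0.0267,0,0,-0.0375,-1],[-0.0933,0.056,0.0533,0,0,-0.075,-1],[-0.1333,0.08,0.08,0,0,-0.1125,-1],[-0.16,0.0973,0.096,0,0,-0.146,-1],[-0.1693,0.104,0.096,0,0,-0.146,-1],[-0.1693,0.104,0.096,0,0,-0.146,-1],[-0.1693,0.104,0.096,0,0,-0.146,-1],[-0.1693,0.104,0.096,0,0,-0.146,-1]]

```text
time_s: 20.05
ee_pos: [0.4476, -0.0974, 0.1307]
eef_rot: [3.141, 0.0, 1.826]
force: [0.5, 1.3, 0.6]
grip_width: 0.0942
grip_force: 0.0
```

```bash
python3 - <<'E'
from h import *
im,d,i=grab('top'); P=pts(d,i)*1000
Q=P.reshape(-1,3); tip=np.array([431.7,98.9]); u=np.array([np.cos(np.radians(-108.7)),np.sin(np.radians(-108.7))]); n=np.array([-u[1],u[0]])
s=150+(Q[:,:2]-tip)@u; t=(Q[:,:2]-tip)@n
for b in range(22,136,3):
    m=(abs(s-b)<1.6)&(abs(t)<45)&(Q[:,2]>90)&(Q[:,2]<140)
    if m.sum(): print(b,m.sum(),Q[m,2].max().round(1),t[m].min().round(1),t[m].max().round(1),end=' | ')
print(); go(.4469,-.0988,.021,104.7)
cv2.imwrite('pics/mid.png',cv2.resize(im[180:320,190:400],None,fx=3,fy=3))
E
```

```text
22 6 118.6 -8.5 12.0 | 25 22 119.9 -17.7 16.9 | 28 26 125.6 -18.4 16.2 | 31 23 122.5 -17.4 14.7 | 34 27 121.6 -24.9 24.6 | 37 32 124.0 -24.9 24.0 | 40 37 125.6 -25.8 24.7 | 43 36 124.2 -24.8 23.3 | 46 37 123.9 -25.5 24.5 | 49 32 123.2 -24.7 25.1 | 52 37 124.8 -25.9 24.6 | 55 37 124.4 -25.3 25.2 | 58 38 123.4 -24.0 24.1 | 61 33 125.5 -24.9 24.9 | 64 37 125.2 -23.6 24.4 | 67 37 123.7 -25.4 25.2 | 70 37 124.2 -24.5 25.2 | 73 47 123.2 -26.3 24.4 | 76 23 121.6 -22.0 20.7 | 79 32 124.0 -26.2 22.7 | 82 29 123.9 -23.8 23.8 | 85 32 126.1 -25.1 24.5 | 88 39 126.1 -26.6 27.1 | 91 43 127.1 -28.2 26.6 | 94 34 127.1 -26.6 25.4 | 97 38 125.4 -25.7 26.1 | 100 40 123.9 -27.8 26.7 | 103 40 125.2 -28.4 26.4 | 106 38 123.7 -27.9 25.0 | 109 43 122.9 -26.7 25.6 | 112 39 122.2 -23.1 24.4 | 115 34 118.9 -22.1 21.1 | 118 27 115.8 -18.9 15.2 | 121 12 112.2 -8.8 7.4 | 124 14 111.2 -10.0 8.4 | 127 12 111.1 -8.2 7.7 | 130 15 112.9 -10.1 8.7 | 133 15 112.9 -8.9 7.6 | 
shift [ -1.2  -1.1 109.7] turn [ 0.0006  0.0003 -0.0009] force [-1.1 -0.   0.2] t 20.1 w 0.0943 pos [ 0.4476 -0.0973  0.1307] rpy [3.1410e+00 3.0000e-04 1.8264e+00]
```

View pics/mid.png

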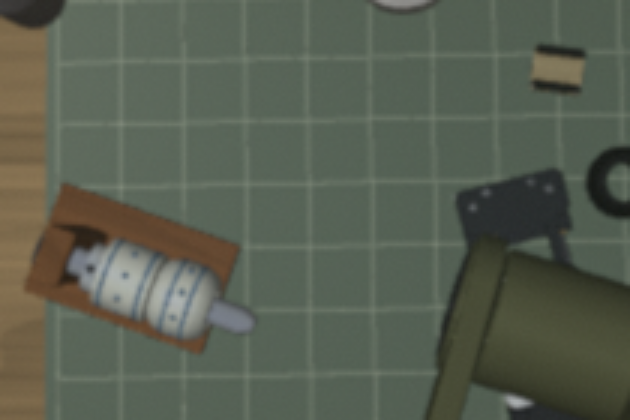

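The picture shows the drum (crop about (125,278)) and bulb (about (180,298)) seated against the collar, with the rod end free at about (235,318).

Converted, 109.5 mm is 0.146, 80 mm is 0.1067.

Request:
arm_command:
  plan:
    - [[-0.0013,-0.0013,0.0533,0,0,0,-1],[-0.0013,-0.0013,0.1067,0,0,0,-1],[-0.0013,-0.0013,0.146,0,0,0,-1],[-0.0013,-0.0013,0.146,0,0,0,-1],[-0.0013,-0.0013,0.146,0,0,0,-1],[-0.0013,-0.0013,0.146,0,0,0,1],[-0.0013,-0.0013,0.146,0,0,0,1],[-0.0013,-0.0013,0.146,0,0,0,1],[-0.0013,-0.0013,0.146,0,0,0,1],[-0.0013,-0.0013,0.146,0,0,0,1],[-0.0013,-0.0013,0.146,0,0,0,1],[-0.0013,-0.0013,0.146,0,0,0,1]]
  squeeze: 16

```text
time_s: 21.3
ee_pos: [0.4469, -0.0992, 0.0209]
eef_rot: [3.141, 0.0, 1.826]
force: [0.0, 0.5, 1.5]
grip_width: 0.0472
grip_force: 16.0
```

```bash
python3 -c "
from h import *
L=np.array([.4406,.1263])-np.array([.3206,.9472])*.075
print(L); go(*L,.08,71.3)"
```

```text
[0.416555 0.05526 ]
shift [157.2   9.7 -59.1] turn [3.000e-04 0.000e+00 5.817e-01] force [0.  0.5 1.5] t 21.3 w 0.0472 pos [ 0.4469 -0.0992  0.0209] rpy [3.1414e+00 1.0000e-04 1.8262e+00]
```

Converted, 157 mm is 0.2093, 140 mm is 0.1867, 0.582 rad is 0.1455.

Request:
arm_command:
  plan:
    - [[0,0,-0.04,0,0,0,1],[0,0,-0.08,0,0,0,1],[0.0333,0.0013,-0.08,0,0,0.0325,1],[0.0733,0.004,-0.08,0,0,0.065,1],[0.1133,0.0067,-0.08,0,0,0.0975,1],[0.1533,0.0093,-0.08,0,0,0.125,1],[0.1867,0.012,-0.08,0,0,0.1455,1],[0.2093,0.0133,-0.08,0,0,0.1455,1],[0.2093,0.0133,-0.08,0,0,0.1455,1],[0.2093,0.0133,-0.08,0,0,0.1455,1],[0.2093,0.0133,-0.08,0,0,0.1455,1]]

```text
time_s: 22.4
ee_pos: [0.417, 0.0545, 0.0808]
eef_rot: [-3.142, 0.0, 1.244]
force: [-0.0, -0.0, -0.7]
grip_width: 0.0467
grip_force: 16.0
```

```bash
python3 - <<'E'
from h import *
L=np.array([.4406,.1263])-np.array([.3206,.9472])*.075
go(*L,.0805,71.3)
im,d,i=grab('top'); cv2.imwrite('pics/cap.png',cv2.resize(im[230:330,210:320],None,fx=5,fy=5))
im2,d2,i2=grab('side'); cv2.imwrite('pics/cap2.png',cv2.resize(im2[110:230,190:310],None,fx=4.6,fy=4.6))
E
```

```text
shift [ 0.6 -0.6  0.3] turn [-0.      0.0001 -0.0006] force [-0.  -0.  -0.7] t 22.4 w 0.0467 pos [0.417  0.0545 0.0808] rpy [-3.1416e+00  1.0000e-04  1.2438e+00]
```

View pics/cap2.png

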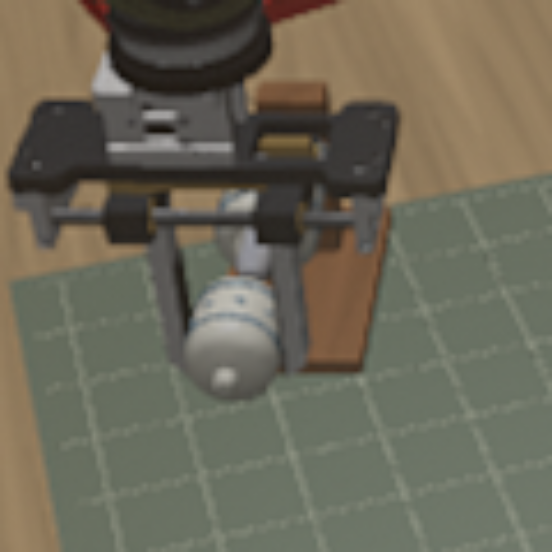

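The cap (crop about (235,345)) is held mouth-first in front of the rod, dome outward.

Converted, 31 mm is 0.0413, 29 mm is 0.0387.

Request:
arm_command:
  plan:
    - [[0,-0.0008,0.0004,0,0,0,1],[0.0093,-0.0008,0.0004,0,0,0,1],[0.0187,-0.0008,0.0004,0,0,0,1],[0.0267,-0.0008,0.0004,0,0,0,1],[0.0307,-0.0008,0.0004,0,0,0,1],[0.0333,-0.0008,0.0004,0,0,0,1],[0.036,-0.0008,0.0004,0,0,0,1],[0.0387,-0.0008,0.0004,0,0,0,1],[0.0413,-0.0008,0.0004,0,0,0,1],[0.0413,-0.0008,0.0004,0,0,0,1]]

```text
time_s: 23.5
ee_pos: [0.4263, 0.0849, 0.0805]
eef_rot: [3.142, -0.0, 1.244]
force: [0.1, -0.5, -0.8]
grip_width: 0.0465
grip_force: 16.0
```

Converted, 4 mm is 0.0053, 3 mm is 0.004.

Request:
arm_command:
  plan:
    - [[0.0013,0,0,0,0,0,1],[0.0027,0,0,0,0,0,1],[0.004,0,0,0,0,0,1],[0.0053,0,0,0,0,0,1],[0.0053,0,0,0,0,0,1]]

```text
time_s: 24.0
ee_pos: [0.4275, 0.0886, 0.0805]
eef_rot: [3.142, -0.0, 1.244]
force: [0.2, 0.6, -1.0]
grip_width: 0.0465
grip_force: 16.0
```

Converted, 6 mm is 0.008, 5 mm is 0.0067.

Request:
arm_command:
  plan:
    - [[0.0013,0,0,0,0,0,1],[0.0027,0,0,0,0,0,1],[0.004,0,0,0,0,0,1],[0.0053,0,0,0,0,0,1],[0.0067,0,0,0,0,0,1],[0.008,0,0,0,0,0,1],[0.008,0,0,0,0,0,1]]

```text
time_s: 24.7
ee_pos: [0.4294, 0.0943, 0.0804]
eef_rot: [-3.141, 0.0, 1.244]
force: [0.5, 0.3, -1.7]
grip_width: 0.0467
grip_force: 16.0
```

Converted, 7 mm is 0.0093, 6 mm is 0.008.

Request:
arm_command:
  plan:
    - [[0.0013,0,0,0,0,0,1],[0.0027,0,0,0,0,0,1],[0.004,0,0,0,0,0,1],[0.0053,0,0,0,0,0,1],[0.0067,0,0,0,0,0,1],[0.008,0,0,0,0,0,1],[0.0093,0,0,0,0,0,1],[0.0093,0,0,0,0,0,1]]

```text
time_s: 25.5
ee_pos: [0.4317, 0.1011, 0.0805]
eef_rot: [3.142, -0.0, 1.244]
force: [0.7, -0.0, -4.3]
grip_width: 0.0467
grip_force: 16.0
```

Converted, 6.5 mm is 0.0087, 6 mm is 0.008.

Request:
arm_command:
  plan:
    - [[0.0013,0,0,0,0,0,1],[0.0027,0,0,0,0,0,1],[0.004,0,0,0,0,0,1],[0.0053,0,0,0,0,0,1],[0.0067,0,0,0,0,0,1],[0.008,0,0,0,0,0,1],[0.0087,0,0,0,0,0,1],[0.0087,0,0,0,0,0,1]]

```text
time_s: 26.3
ee_pos: [0.4338, 0.1071, 0.0805]
eef_rot: [3.142, -0.0, 1.244]
force: [0.6, -0.8, -5.8]
grip_width: 0.0467
grip_force: 16.0
```

Converted, 2 mm is 0.0027, 1.4 mm is 0.0019.

Request:
arm_command:
  plan:
    - [[0.0009,0,0,0,0,0,1],[0.0019,0,0,0,0,0,1],[0.0027,0,0,0,0,0,1],[0.0027,0,0,0,0,0,1]]

```text
time_s: 26.7
ee_pos: [0.4344, 0.109, 0.0805]
eef_rot: [3.142, -0.0, 1.244]
force: [1.1, -1.0, -4.9]
grip_width: 0.0467
grip_force: 16.0
```

Converted, 1.5 mm is 0.002, 1 mm is 0.0013.

Request:
arm_command:
  plan:
    - [[0.0007,0,0,0,0,0,1],[0.0013,0,0,0,0,0,1],[0.002,0,0,0,0,0,1],[0.002,0,0,0,0,0,1]]

```text
time_s: 27.1
ee_pos: [0.4349, 0.1104, 0.0805]
eef_rot: [-3.142, -0.0, 1.244]
force: [-0.4, -1.1, -4.3]
grip_width: 0.0466
grip_force: 16.0
```

Converted, 1 mm is 0.0013, 0.5 mm is 0.0007.

Request:
arm_command:
  plan:
    - [[0.0007,0,0,0,0,0,1],[0.0013,0,0,0,0,0,1],[0.0013,0,0,0,0,0,1]]

```text
time_s: 27.4
ee_pos: [0.4352, 0.1114, 0.0805]
eef_rot: [3.142, -0.0, 1.244]
force: [1.6, -1.1, -4.4]
grip_width: 0.0466
grip_force: 16.0
```

Converted, 1 mm is 0.0013, 0.5 mm is 0.0007.

Request:
arm_command:
  plan:
    - [[0.0007,0,0,0,0,0,1],[0.0013,0,0,0,0,0,1],[0.0013,0,0,0,0,0,1]]

```text
time_s: 27.7
ee_pos: [0.4355, 0.1123, 0.0805]
eef_rot: [3.142, -0.0, 1.244]
force: [0.9, -1.9, -4.5]
grip_width: 0.0467
grip_force: 16.0
```

Converted, 1 mm is 0.0013, 0.5 mm is 0.0007.

Request:
arm_command:
  plan:
    - [[0.0007,0,0,0,0,0,1],[0.0013,0,0,0,0,0,1],[0.0013,0,0,0,0,0,1]]

```text
time_s: 28.0
ee_pos: [0.4357, 0.1129, 0.0804]
eef_rot: [-3.141, 0.001, 1.244]
force: [-0.8, -5.9, -3.5]
grip_width: 0.0468
grip_force: 16.0
```

Converted, 0.4 mm is 0.0005.

Request:
arm_command:
  plan:
    - [[0.0005,0,0,0,0,0,1],[0.0005,0,0,0,0,0,1],[0.0005,0,0,0,0,0,1]]

```text
time_s: 28.3
ee_pos: [0.4357, 0.113, 0.0804]
eef_rot: [-3.141, 0.001, 1.244]
force: [-1.7, -9.6, -3.3]
grip_width: 0.0466
grip_force: 16.0
```

Converted, -160 mm is -0.2133, -120 mm is -0.16.

Request:
arm_command:
  plan:
    - [[0,0,0,0,0,0,1],[0,0,0,0,0,0,-1],[0,0,0,0,0,0,-1],[0,0,0,0,0,0,-1],[0,0,0,0,0,0,-1],[0,0,-0.04,0,0,0,-1],[0,0,-0.0933,0,0,0,-1],[0,0,-0.1467,0,0,0,-1],[-0.0533,0,-0.16,0,0,0,-1],[-0.1067,0,-0.16,0,0,0,-1],[-0.16,0,-0.16,0,0,0,-1],[-0.2133,0,-0.16,0,0,0,-1]]

```text
time_s: 29.5
ee_pos: [0.384, -0.0391, 0.2008]
eef_rot: [3.141, -0.0, 1.245]
force: [1.4, 0.2, 0.3]
grip_width: 0.094
grip_force: 0.0
```

```bash
python3 - <<'E'
from h import *
im,d,i=grab('top'); P=pts(d,i)*1000
Q=P.reshape(-1,3); tip=np.array([431.7,98.9]); u=np.array([np.cos(np.radians(-108.7)),np.sin(np.radians(-108.7))]); n=np.array([-u[1],u[0]])
s=150+(Q[:,:2]-tip)@u; t=(Q[:,:2]-tip)@n
for b in range(28,190,4):
    m=(abs(s-b)<2)&(abs(t)<45)&(Q[:,2]>90)&(Q[:,2]<140)
    if m.sum(): print(b,Q[m,2].max().round(1),t[m].min().round(1),t[m].max().round(1),end=' | ')
a=cv2.resize(im[230:310,200:310],(550,400))
im,d,i=grab('side'); b=cv2.resize(im[120:200,220:270],(250,400))
cv2.imwrite('pics/end.png',np.hstack([a,b]))
E
```

```text
28 122.9 -18.4 16.4 | 32 124.3 -23.3 17.9 | 36 125.3 -24.8 24.7 | 40 123.6 -25.8 25.1 | 44 124.1 -24.6 24.3 | 48 123.3 -25.1 24.9 | 52 122.9 -25.9 24.9 | 56 123.9 -24.8 25.2 | 60 125.7 -24.7 25.2 | 64 124.7 -25.7 24.4 | 68 129.2 -25.0 25.2 | 72 125.4 -23.7 24.2 | 76 120.8 -21.5 21.0 | 80 123.8 -25.7 22.6 | 84 124.0 -26.6 26.3 | 88 126.9 -26.6 27.2 | 92 125.0 -27.9 27.2 | 96 127.1 -26.3 26.3 | 100 126.7 -27.6 26.7 | 104 126.4 -28.1 26.4 | 108 126.2 -24.2 25.3 | 112 124.3 -22.7 22.1 | 116 126.3 -21.6 22.0 | 120 125.7 -24.1 22.8 | 124 127.5 -23.0 22.4 | 128 125.1 -24.4 21.9 | 132 125.2 -22.8 22.5 | 136 124.7 -23.4 22.1 | 140 124.1 -24.9 22.5 | 144 123.7 -22.7 22.9 | 148 125.5 -24.6 22.0 | 152 124.4 -24.7 22.7 | 156 124.0 -23.3 22.3 | 160 122.7 -21.9 21.0 | 164 120.5 -21.5 19.5 | 168 113.7 -14.8 14.1 | 172 106.5 -6.2 5.0 | 176 105.1 -5.1 3.3 |
```

View pics/end.png

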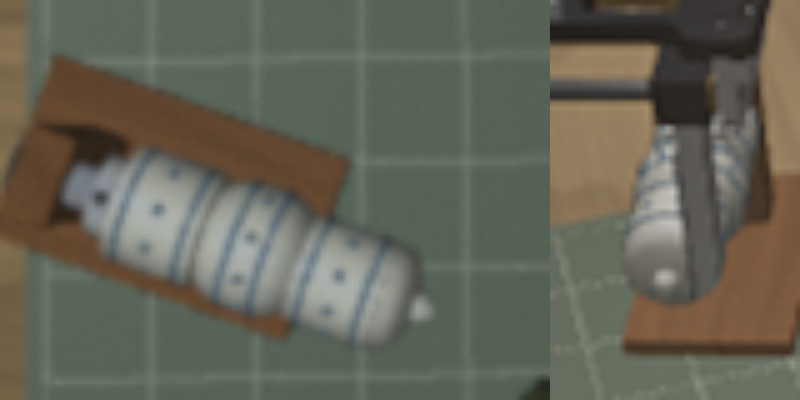

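The top crop shows the drum (about (165,215)), bulb (about (252,245)) and cap (about (350,285)) closed up on the rod with no gaps visible. The gripper is clear of everything.

```bash
python3 -c "
from h import *
print(ctrl.hand_in())"
```

```text
the job is handed in; nothing more can be done
None
```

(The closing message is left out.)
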